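# Pull the fuse: isolate, discharge, unscrew the cap and hold it clear

### The job

Make the fuse holder safe and open it: press the red button fully in and let it spring back, then do the same with the yellow one, and leave the green one alone. Then unscrew the black cap (anticlockwise seen from above) while its white holder stays seated and braced in the dock, stop turning as soon as the thread lets go, and lift the cap with its fuse straight up without turning it further. Finish while still holding the cap upright in the gripper just above the holder, with the fuse's lower end one to four centimetres clear of the mouth; do not knock the other things on the bench.

Things in the scene. Friction and masses are not known exactly. Their poses are not given: they have to be found in the camera images.
- dock: Fixed grey steel plate 124 x 124 x 12 mm on the bench with four dark rails 10 mm high on it, enclosing a 67 x 67 mm square in which the holder's foot stands (1.5 mm play each side), so the holder cannot turn. Origin: centre of the underside; x, y along the sides, z up. Its place and yaw vary.
- holder: Loose fuse holder, 0.4 to 0.8 kg: white ceramic foot 64 x 64 x 30 mm, red mark on its top at the +x edge, and a brass neck 30 mm across up to 54 mm above the origin, hidden by the cap. Origin: centre of the foot's underside, 12 mm above the bench when seated. Pulling up on the cap before its thread lets go lifts the holder out of the dock.
- holder_mouth (a point): Centre of the open upper end of the holder's neck, on its axis, 54 mm above the holder's underside. The neck has a right-hand three-start thread, 20 mm rise per full turn (3.2 mm per rad). A spring contact in the bore pushes the fuse up with about 13 to 18 N, which makes the thread tight: turning the cap takes roughly 0.1 to 0.3 N m. The thread climbs in small steps (0.6 mm), felt as clicks; it does not turn back.
- cap: Loose ribbed black screw cap, 50 mm across, 36 mm tall, 0.08 to 0.12 kg, white stripe on its top along its +x. Origin: centre of its lower rim, 33 to 35.5 mm above the holder's underside at the start; z up. To grip its sides the fingers may reach down to the foot's top, 39 to 41 mm below the cap's top. Let go half-way, it stays where it is.
- cap_top (a point): Centre of the cap's flat top, 36 mm above its origin. The cap's yaw relative to the holder starts at -1.5 to -0.9 rad; turned anticlockwise, the thread lets go when this yaw is about 0 (within 0.1 rad: white stripe points at red mark) and the spring pushes the cap up about 2 mm more. Turning 0.2 rad too far does no harm.
- fuse_tip (a point): Centre of the lower end of the fuse, a 13 mm thick pin fixed on the cap's axis that reaches 22 mm below the cap's origin, down into the neck (9 mm inner radius).
- board: Fixed grey plate 110 x 290 x 12 mm on the bench that carries the three button boxes in a row along its y, 90 mm apart; which button is in which place varies. Origin: centre of the underside.
- red_top (a point): Centre of the top of the red button: 30 mm across, on a grey box 64 x 64 x 34 mm; its top is 64 mm above the bench and it goes straight down 6 mm; starts to move at about 1.5 N, fully in at 5 N, springs back. It stands 6 mm above its 46 mm wide black collar.
- yellow_top (a point): Centre of the top of the yellow button; built like the red one.
- green_top (a point): Centre of the top of the green button; built like the red one; not to be pressed.
- red (a joint): Red button's travel in m: 0 out, 0.006 fully in.
- yellow (a joint): Yellow button's travel in m, 0 to 0.006.
- green (a joint): Green button's travel in m, 0 to 0.006.
- breaker: Loose black circuit breaker 75 x 50 x 66 mm, a bystander. Origin: centre of the underside.
- carton: Loose small cardboard carton 80 x 110 x 50 mm, a bystander. Origin: centre of the underside.
- screwdriver: Loose screwdriver lying on the bench, a bystander.
Things that resemble listed ones, but are neither listed nor needed, are in the scene too. What is shaped like the cap but blue or orange is not meant. What is shaped like the dock but blue is not meant.

How it is judged (in metres and radians):
On the way, in this order (a step that is already met when the one before it is completed fails the run):
1. red button pressed fully in, alone (value of joint red above 0.0045 m and value of joint each of yellow, green below 0.001 m), for 0.05 s.
2. red button back out (value of joint red below 0.001 m), for 0.05 s.
3. yellow button pressed fully in, alone, with the cap still screwed on (value of joint yellow above 0.0045 m and value of joint each of red, green below 0.001 m and z of cap in the frame of holder below 0.038 m), for 0.05 s.
4. yellow button back out (value of joint yellow below 0.001 m), for 0.05 s.
5. cap unscrewed: its thread has let go and it rises, gripped, off the holder, which stays in the dock (z of cap in the frame of holder above 0.046 m and contact force between the fingers and cap above 1 N and z of holder in the frame of dock between 0.009 and 0.016 m and angle between holder's own z axis and vertical below 0.06 rad and horizontal distance between holder and dock below 0.006 m), for 0.05 s.
At the end, for the whole second after the job is handed in: Cap gripped (over 1 N), still, upright within 0.2 rad, its yaw within 0.6 rad of release, fuse end 6 to 45 mm above the mouth and within 20 mm of its axis, not touching the holder; holder seated in the dock (within 4 mm in height, 6 mm sideways, 0.06 rad tilt); all buttons out (z of fuse_tip in the frame of holder_mouth between 0.006 and 0.045 m and angle between the x axis of cap and the x axis of holder, either way round below 0.6 rad and horizontal distance between fuse_tip and holder_mouth below 0.02 m and angle between cap's own z axis and vertical below 0.2 rad and contact force between the fingers and cap above 1 N and contact force between cap and holder below 0.1 N and linear speed of cap below 0.03 m/s and z of holder in the frame of dock between 0.009 and 0.016 m and angle between holder's own z axis and vertical below 0.06 rad and horizontal distance between holder and dock below 0.006 m and value of joint each of red, yellow, green below 0.001 m); the arm keeps its last pose, push and grip.
It fails at once if the green button is pressed (value of joint green above 0.002 m).
It fails at once if the holder is lifted more than 8 mm or tipped (z of holder in the frame of dock above 0.02 m or angle between holder's own z axis and vertical above 0.2 rad).
It fails at once if a bystander is knocked more than 25 mm away (distance of any of breaker, carton, screwdriver from where it was at the start of the episode above 0.025 m).
It also fails if it takes over 56 s, if anything falls off the work surface, if the arm or the gripper's body presses on something with over 40 N, if the wrist force passes 120 N, or if a joint passes its speed limit or range.

### The arm

A 6-joint arm with a two-finger parallel gripper is mounted at the origin on the work surface. World frame = base frame: x ahead of the robot, y to its left, z up, the work surface at z = 0. Lengths are in mm, angles in rad, forces in N, time in s.
With the tool pointing down it reaches from about 400 to 925 mm from the base axis. Payload 12.5 kg.
Tool frame: the origin (TCP) lies on the centre line of the jaws, within the pads' length; the fingertips stand 14 mm ahead of it and the grasp point (between the pads) lies 5 mm behind it; z points along the fingers, x is the direction in which the jaws open and shut, and the axes are right-handed (so a half turn about z gives the same grasp; the last joint's range is limited). The gripper opens to 95 mm and grips with 3 to 60 N. Pads are 20 mm wide; open, the fingers measure 119 mm over their backs; the gripper's body (75 mm by 180 mm) begins 59 mm behind the grasp point.
Start: joints at [1.17, 0.491, 1.559, -0, 1.092, -0.106], TCP at [181.575, 598.06, 228.661] pointing down, gripper open.
Joint ranges: [-3.1, 3.1], [-0.84, 2.19], [0.05, 2.79], [-1.13, 4.28], [0.06, 2.93], [-2.69, 2.69]. Speed limits (rad/s): [2.22, 2.22, 2.79, 3.14, 3.14, 3.14].

### API

Orientations are given as [roll, pitch, yaw] about the fixed x, y, z axes, in that order (R = Rz(yaw) Ry(pitch) Rx(roll)).
In Python, from cell import state, read_camera, job_done gives the robot as it stands.
- The arm moves only by the shell command python3 -m handwheel 'ROWS'. ROWS is JSON, a list of rows, each an object of numbers: "hand": the finger opening in m, from 0 to 0.0951; "x", "y", "z": the shift along the world's x, y, z in m; "spin": the turn about the world's z in units of 5 degrees (1.0 is 5 degrees). In form: [{"hand": .., "x": .., "y": .., "z": .., "spin": ..}, ...]. A call has 1 to 20 rows; each row is the pose to reach, as a shift and turn from the pose commanded when the call began; what a row does not reach only later rows make up. A row lasts 1/12 s, in which the tool goes at most 41.7 mm and 7.16 degrees, less where a joint would pass 70% of its speed; a pose out of reach is approached as far as the arm can. A call with a gripper value outside its range is refused whole. The fingers move at their own pace and stop on an object; the grip force is fixed at half the most. Time passes only in rows, so rows that repeat a pose let the fingers close. It gives the time, the measured TCP pose, the force and the opening at its end, in the units of the state.
- state(): the state, without advancing time (a new reading comes with each control period).
- read_camera(name): name is "side" or "top" or "wrist"; returns a dict with "img" (400x640x3 uint8, red, green, blue), "fx", "fy", "cx", "cy" (pixels), "T" (4x4, takes a point from camera to world coordinates). Camera axes: x right, y down, z forward; pixel columns grow to the right and rows downward; lengths in mm; the calibration is good to about 2 mm. A picture is of the moment at which its call begins. There is no depth.
- job_done(): hands the job in, once; it reports no verdict.
The state is a dict: "t": time; "joints": joint angles; "qvel": joint speeds; "tau": joint torques, N m; "eef_pos": TCP position; "tcp_rot": TCP orientation; "ft_force": force on the tool from outside, world axes, zero at the start; "moment": the same for the moment, N m; "opening": opening from 0.0 (shut) to 1.0 (fully open).
Only numpy, scipy, OpenCV 4.12 (cv2) and the standard library are available. Lean on these libraries where they do the work, as an engineer would, in place of code of your own. Each camera call takes 0.05 s, during which the arm holds its last target. There are 200 camera calls.

## Working session

There is one attempt and no reset: what is moved stays moved. The work goes in short steps, Python scripts to look and compute and a shell command to move; the robot and the scene stay as the last step left them, time stands still between calls to the robot, and variables do not carry over. Pictures are saved under pics/ and viewed, about 8 in all and at most 12, crops included, and the job is handed in when it is done.

```bash
mkdir -p pics; ls; cat > h.py <<'E'
import numpy as np, cv2
from cell import state, read_camera, job_done
def snap(n,fn):
    c=read_camera(n); cv2.imwrite('pics/'+fn,cv2.cvtColor(c['img'],cv2.COLOR_RGB2BGR))
    np.savez('pics/'+fn+'.npz',**c); return c
def ray(c,u,v,z):
    T=np.array(c['T']); d=T[:3,:3]@[(u-c['cx'])/c['fx'],(v-c['cy'])/c['fy'],1]; o=T[:3,3]
    return o+d*(z-o[2])/d[2]
def pix(c,p):
    T=np.array(c['T']); q=T[:3,:3].T@(np.array(p)-T[:3,3]); return q[0]/q[2]*c['fx']+c['cx'],q[1]/q[2]*c['fy']+c['cy']
E
python3 - <<'E'
from h import *
print(state())
for n in('top','side'):
    c=snap(n,n+'0.png'); print(n,c['fx'],np.round(c['T'],2).tolist())
E
```

```text
pics
{'t': 0.0, 'joints': array([ 1.17042303e+00,  4.91500503e-01,  1.55940833e+00,  8.15119098e-06,
        1.09170017e+00, -1.05612269e-01]), 'qvel': array([ 0.00152298, -0.00163855,  0.00080371,  0.0004653 ,  0.00102434,
        0.00101802]), 'tau': array([-2.28753051e-03, -6.12633276e+01, -2.58190745e+01,  6.91461540e-02,
        4.81966313e-02, -6.03358490e-05]), 'eef_pos': array([181.47086066, 597.85488721, 228.11259092]), 'tcp_rot': array([-3.14147832e+00,  1.00992980e-03,  1.27603159e+00]), 'ft_force': array([0.25851255, 0.54599029, 0.07024438]), 'moment': array([-0.01372464, -0.00997928,  0.03803933]), 'opening': 1.0004821304791234}
top 438.29663452308165 [[-0.0, -1.0, 0.06, 521.51], [-1.0, 0.0, 0.0, 23.03], [-0.0, -0.06, -1.0, 945.87], [0.0, 0.0, 0.0, 1.0]]
side 480.3140658524503 [[0.85, -0.26, 0.47, 37.74], [-0.53, -0.44, 0.73, -777.83], [0.02, -0.86, -0.51, 641.65], [0.0, 0.0, 0.0, 1.0]]
```

View pics/top0.png

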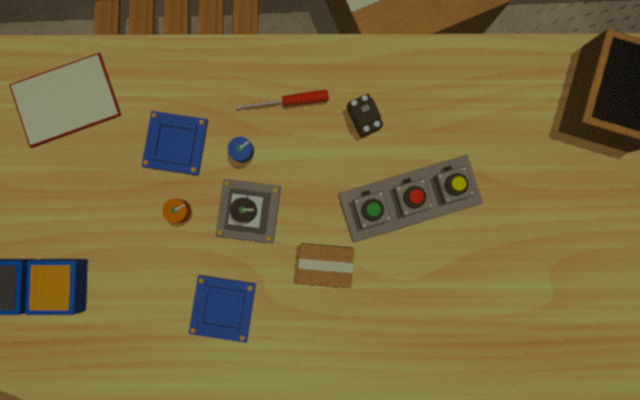

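View pics/side0.png

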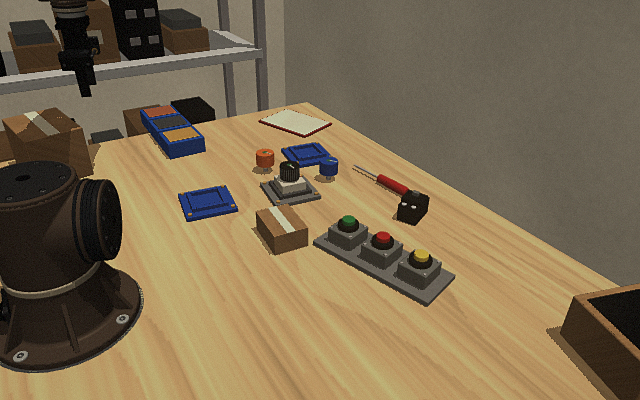

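The top view shows the buttons in a row: green (373,209), red (417,197) and yellow (458,184). The black cap on its white holder is at (243,210) in the grey dock, with the blue cap (240,150), orange cap (176,211) and carton (324,266) nearby. The side view agrees with this layout.

```bash
python3 - <<'E'
from h import *
c=dict(np.load('pics/top0.png.npz')); s=dict(np.load('pics/side0.png.npz'))
def blobs(im,box,f):
    u0,v0,u1,v1=box; hsv=cv2.cvtColor(im[v0:v1,u0:u1],cv2.COLOR_RGB2HSV)
    m=f(hsv).astype(np.uint8); n,l,st,ce=cv2.connectedComponentsWithStats(m)
    k=1+np.argmax(st[1:,4]); return ce[k]+[u0,v0],st[k]
R=lambda h:((h[...,0]<8)|(h[...,0]>172))&(h[...,1]>150)&(h[...,2]>60)
Y=lambda h:(abs(h[...,0].astype(int)-28)<6)&(h[...,1]>170)&(h[...,2]>60)
G=lambda h:(abs(h[...,0].astype(int)-65)<20)&(h[...,1]>100)&(h[...,2]>40)
B=lambda h:(h[...,2]<45)
for n,f,bt,bs,z in[('red',R,(395,175,440,220),(365,225,400,260),64),('yel',Y,(445,170,475,200),(405,240,440,270),64),('grn',G,(355,190,392,225),(330,205,365,240),64),('cap',B,(222,190,264,232),(275,155,305,190),82)]:
    p,st=blobs(c['img'],bt,f); q,st2=blobs(s['img'],bs,f)
    print(n,p.round(1),st,ray(c,*p,z).round(1),'side',q.round(1),st2,ray(s,*q,z-3).round(1))
im=c['img'][170:250,200:300]; cv2.imwrite('pics/z.png',cv2.cvtColor(cv2.resize(im,None,fx=8,fy=7,interpolation=cv2.INTER_CUBIC),cv2.COLOR_RGB2BGR))
E
```

```text
red [415.9 196. ] [ 14  14  15  15 184] [ 583.  -170.2   64. ] side [382.6 236.9] [ 11   7  14  11 134] [ 585.4 -168.    61. ]
yel [458.4 183.1] [  6   6  16  16 199] [ 608.9 -256.2   64. ] side [421.4 252.6] [10 10 14  7 49] [ 618.6 -248.8   61. ]
grn [373.1 209. ] [ 11  12  15  15 182] [556.8 -83.7  64. ] side [348.2 220.2] [ 12  10  14  11 118] [559.8 -81.   61. ]
cap [242.2 210.4] [  8   9  26  22 201] [553.6 176.6  82. ] side [288.9 170.1] [  5   5  20  22 266] [544.8 157.   79. ]
```

View pics/z.png

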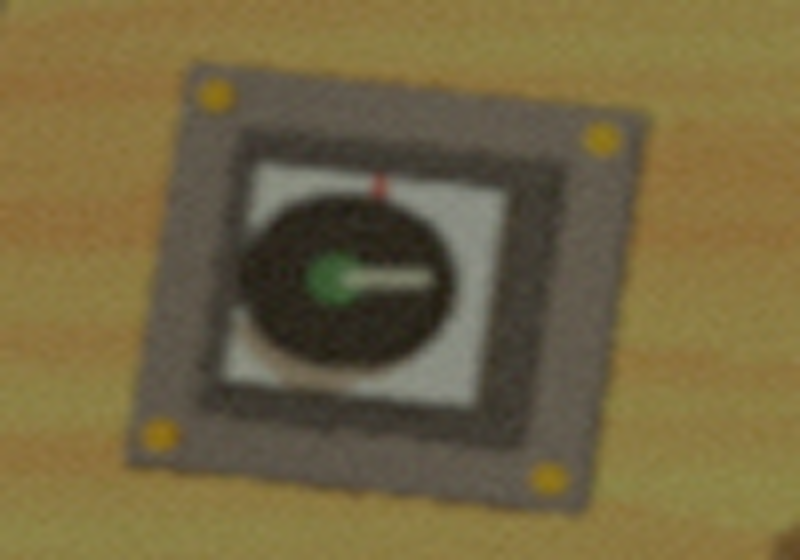

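```bash
python3 -m handwheel '[{"hand":0,"x":0.402,"y":-0.767,"z":-0.06,"spin":-14},{"hand":0,"x":0.402,"y":-0.767,"z":-0.06,"spin":-14},{"hand":0,"x":0.402,"y":-0.767,"z":-0.06,"spin":-14},{"hand":0,"x":0.402,"y":-0.767,"z":-0.06,"spin":-14},{"hand":0,"x":0.402,"y":-0.767,"z":-0.06,"spin":-14},{"hand":0,"x":0.402,"y":-0.767,"z":-0.06,"spin":-14},{"hand":0,"x":0.402,"y":-0.767,"z":-0.06,"spin":-14},{"hand":0,"x":0.402,"y":-0.767,"z":-0.06,"spin":-14},{"hand":0,"x":0.402,"y":-0.767,"z":-0.06,"spin":-14},{"hand":0,"x":0.402,"y":-0.767,"z":-0.06,"spin":-14},{"hand":0,"x":0.402,"y":-0.767,"z":-0.06,"spin":-14},{"hand":0,"x":0.402,"y":-0.767,"z":-0.06,"spin":-14},{"hand":0,"x":0.402,"y":-0.767,"z":-0.06,"spin":-14},{"hand":0,"x":0.402,"y":-0.767,"z":-0.06,"spin":-14},{"hand":0,"x":0.402,"y":-0.767,"z":-0.06,"spin":-14},{"hand":0,"x":0.402,"y":-0.767,"z":-0.06,"spin":-14},{"hand":0,"x":0.402,"y":-0.767,"z":-0.06,"spin":-14},{"hand":0,"x":0.402,"y":-0.767,"z":-0.06,"spin":-14},{"hand":0,"x":0.402,"y":-0.767,"z":-0.06,"spin":-14},{"hand":0,"x":0.402,"y":-0.767,"z":-0.06,"spin":-14}]'
```

```text
t: 1.77
eef_pos: [567.9, -140.4, 170.7]
tcp_rot: [-3.141, 0.0, 0.054]
ft_force: [0.9, 0.2, -0.1]
opening: 0.003
```

```bash
python3 -m handwheel '[{"hand":0,"x":0.015,"y":-0.028,"z":-0.02},{"hand":0,"x":0.015,"y":-0.028,"z":-0.02},{"hand":0,"x":0.015,"y":-0.028,"z":-0.02},{"hand":0,"x":0.015,"y":-0.028,"z":-0.02}]'; python3 - <<'E'
from h import *
c=snap('wrist','w0.png'); print(np.round(c['T'],3).tolist(),c['fx']); print(state()['eef_pos'])
for p in((583,-170,64),(609,-256,64),(557,-83.7,64)): print(pix(c,p))
E
```

```text
[[0.999, 0.052, 0.015, 563.464], [0.054, -0.956, -0.288, -59.583], [-0.001, 0.288, -0.958, 326.829], [0.0, 0.0, 0.0, 1.0]] 338.95623571363916
[ 571.02212673 -146.07324313  170.07997252]
(np.float64(332.4406032934603), np.float64(237.29729658478047))
(np.float64(354.5216936476293), np.float64(326.0012343087865))
(np.float64(306.08165360624133), np.float64(130.93763636124044))invalid input
```

View pics/w0.png

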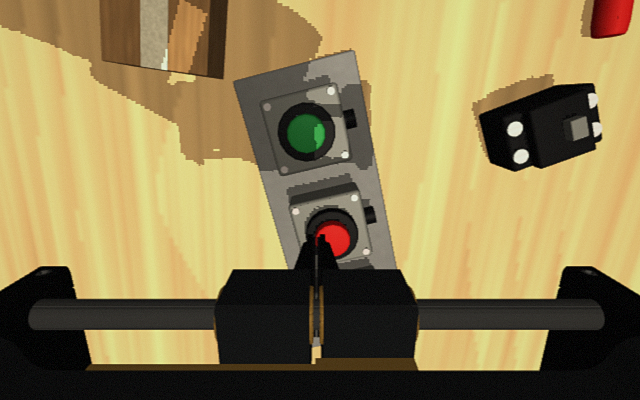

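The wrist view shows green at (306,131) and red at (333,238). Both match my projected positions, so the estimates hold. The move was refused because the rows need every key.

```bash
python3 -m handwheel '[{"hand":0,"x":0.0125,"y":-0.024,"z":-0.02,"spin":0},{"hand":0,"x":0.0125,"y":-0.024,"z":-0.05,"spin":0},{"hand":0,"x":0.0125,"y":-0.024,"z":-0.08,"spin":0},{"hand":0,"x":0.0125,"y":-0.024,"z":-0.084,"spin":0},{"hand":0,"x":0.0125,"y":-0.024,"z":-0.084,"spin":0},{"hand":0,"x":0.0125,"y":-0.024,"z":-0.084,"spin":0}]'
```

```text
t: 2.32
eef_pos: [580.4, -162.2, 88.0]
tcp_rot: [3.141, -0.0, 0.055]
ft_force: [0.1, 0.1, 0.4]
opening: 0.007
```

```bash
python3 -m handwheel '[{"hand":0,"x":0.003,"y":-0.008,"z":-0.005,"spin":0},{"hand":0,"x":0.003,"y":-0.008,"z":-0.005,"spin":0},{"hand":0,"x":0.003,"y":-0.008,"z":-0.005,"spin":0}]'; python3 -c "
from cell import state;s=state();print(s['eef_pos'],s['qvel'].round(3))"
```

```text
t: 2.57
eef_pos: [583.5, -170.8, 83.0]
tcp_rot: [3.141, -0.002, 0.054]
ft_force: [0.5, -0.4, 0.3]
opening: 0.005
[ 583.46920705 -170.76284516   83.01240522] [ 0.006 -0.001  0.009  0.001 -0.001  0.005]
```

```bash
python3 -m handwheel '[{"hand":0,"x":0,"y":0,"z":-0.004,"spin":0},{"hand":0,"x":0,"y":0,"z":-0.008,"spin":0},{"hand":0,"x":0,"y":0,"z":-0.011,"spin":0},{"hand":0,"x":0,"y":0,"z":-0.011,"spin":0},{"hand":0,"x":0,"y":0,"z":-0.011,"spin":0}]'
```

```text
t: 2.98
eef_pos: [583.8, -170.7, 75.6]
tcp_rot: [3.139, -0.004, 0.055]
ft_force: [-12.6, 1.8, 46.6]
opening: 0.003
```

```bash
python3 -m handwheel '[{"hand":0,"x":0,"y":0,"z":0.003,"spin":0},{"hand":0,"x":0,"y":0,"z":0.003,"spin":0}]'; python3 - <<'E'
from h import *
c=snap('side','s1.png'); cv2.imwrite('pics/s1c.png',cv2.cvtColor(cv2.resize(c['img'][170:310,320:460],None,fx=4,fy=4,interpolation=2),cv2.COLOR_RGB2BGR)); s=state();print(s['eef_pos'],s['ft_force'])
E
```

```text
t: 3.15
eef_pos: [583.6, -170.6, 76.1]
tcp_rot: [3.14, -0.003, 0.054]
ft_force: [-2.4, -0.8, 20.3]
opening: 0.0
[ 583.67285746 -170.64817117   76.06555442] [-3.41693284 -0.08958426 20.23751122]
```

View pics/s1c.png

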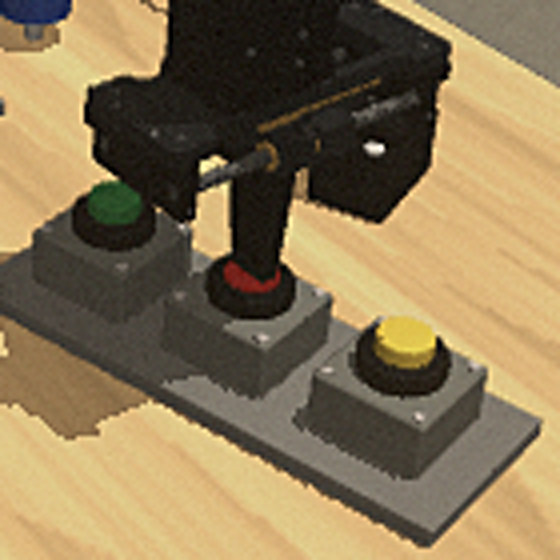

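The side crop shows the red button flush with its collar at (250,275) and green and yellow still raised, so red is fully in. I'll lift now and cross to yellow.

```bash
python3 -m handwheel '[{"hand":0,"x":0,"y":0,"z":0.02,"spin":0},{"hand":0,"x":0,"y":0,"z":0.03,"spin":0},{"hand":0,"x":0,"y":0,"z":0.03,"spin":0},{"hand":0,"x":0.0125,"y":-0.0425,"z":0.03,"spin":0},{"hand":0,"x":0.0254,"y":-0.0854,"z":0.03,"spin":0},{"hand":0,"x":0.0254,"y":-0.0854,"z":0.02,"spin":0},{"hand":0,"x":0.0254,"y":-0.0854,"z":0.015,"spin":0},{"hand":0,"x":0.0254,"y":-0.0854,"z":0.015,"spin":0},{"hand":0,"x":0.0254,"y":-0.0854,"z":0.015,"spin":0}]'
```

```text
t: 3.95
eef_pos: [607.7, -254.3, 88.1]
tcp_rot: [-3.14, 0.002, 0.055]
ft_force: [-0.3, 0.1, -0.1]
opening: 0.002
```

```bash
python3 -m handwheel '[{"hand":0,"x":0,"y":0,"z":-0.006,"spin":0},{"hand":0,"x":0,"y":0,"z":-0.010,"spin":0},{"hand":0,"x":0,"y":0,"z":-0.013,"spin":0},{"hand":0,"x":0,"y":0,"z":-0.015,"spin":0},{"hand":0,"x":0,"y":0,"z":-0.015,"spin":0},{"hand":0,"x":0,"y":0,"z":-0.015,"spin":0}]'; python3 - <<'E'
from h import *
c=snap('side','s2.png'); cv2.imwrite('pics/s2c.png',cv2.cvtColor(cv2.resize(c['img'][170:310,320:460],None,fx=4,fy=4,interpolation=2),cv2.COLOR_RGB2BGR)); s=state();print(s['eef_pos'],s['ft_force'])
E
```

```text
t: 4.45
eef_pos: [608.7, -254.7, 76.1]
tcp_rot: [3.142, -0.001, 0.055]
ft_force: [-4.4, 5.4, 19.2]
opening: 0.005
[ 608.70328665 -254.69062853   76.09052346] [-4.30763807  6.77747784 19.93919216]
```

View pics/s2c.png

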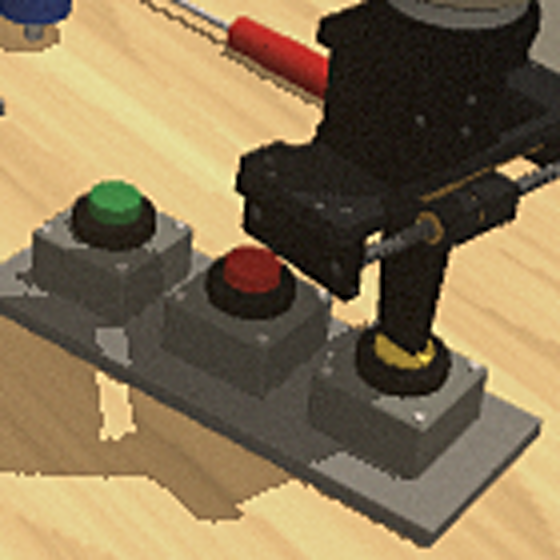

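Yellow is flush at (405,350) and red has sprung back at (250,270). Next I'll lift straight up and move near the cap with the hand open.

```bash
python3 -m handwheel '[{"hand":0,"x":0,"y":0,"z":0.02,"spin":0},{"hand":0,"x":0,"y":0,"z":0.06,"spin":0},{"hand":0.09,"x":0,"y":0,"z":0.1,"spin":0},{"hand":0.09,"x":-0.0535,"y":0.395,"z":0.1,"spin":0},{"hand":0.09,"x":-0.0535,"y":0.395,"z":0.1,"spin":0},{"hand":0.09,"x":-0.0535,"y":0.395,"z":0.1,"spin":0},{"hand":0.09,"x":-0.0535,"y":0.395,"z":0.1,"spin":0},{"hand":0.09,"x":-0.0535,"y":0.395,"z":0.1,"spin":0},{"hand":0.09,"x":-0.0535,"y":0.395,"z":0.1,"spin":0},{"hand":0.09,"x":-0.0535,"y":0.395,"z":0.1,"spin":0},{"hand":0.09,"x":-0.0535,"y":0.395,"z":0.1,"spin":0},{"hand":0.09,"x":-0.0535,"y":0.395,"z":0.1,"spin":0},{"hand":0.09,"x":-0.0535,"y":0.395,"z":0.1,"spin":0},{"hand":0.09,"x":-0.0535,"y":0.395,"z":0.1,"spin":0},{"hand":0.09,"x":-0.0535,"y":0.395,"z":0.1,"spin":0},{"hand":0.09,"x":-0.0535,"y":0.395,"z":0.1,"spin":0},{"hand":0.09,"x":-0.0535,"y":0.395,"z":0.1,"spin":0}]'; python3 - <<'E'
from h import *
c=snap('wrist','w1.png'); t=snap('top','t1.png'); print(state()['eef_pos'])
for p in((553.6,176,82),(551,172,82)): print(pix(c,p))
E
```

```text
t: 5.92
eef_pos: [555.0, 138.4, 174.0]
tcp_rot: [3.141, 0.0, 0.053]
ft_force: [0.1, 0.4, -0.5]
opening: 0.935
[555.11476972 138.25059448 174.01277382]
(np.float64(317.151908863266), np.float64(159.71757043046068))
(np.float64(313.356690535764), np.float64(164.8801961556163))
```

View pics/w1.png

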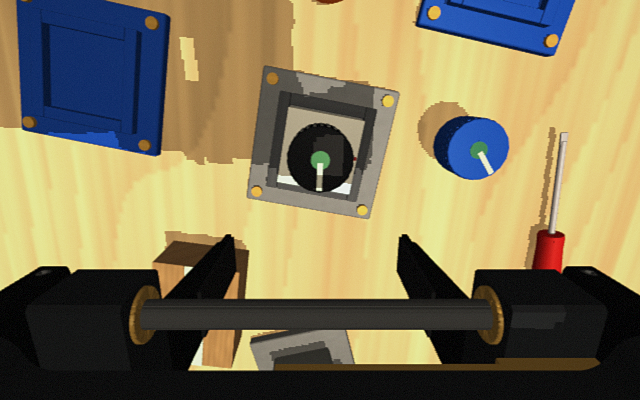

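```bash
python3 - <<'E'
from h import *
c=dict(np.load('pics/w1.png.npz')); t=dict(np.load('pics/t1.png.npz'))
def cen(m,box):
    u0,v0,u1,v1=box; k=np.zeros(m.shape,bool); k[v0:v1,u0:u1]=m[v0:v1,u0:u1]; v,u=np.nonzero(k); return np.array([u.mean(),v.mean()]),len(u)
H=cv2.cvtColor(c['img'],cv2.COLOR_RGB2HSV).astype(int); h,s,v=H[...,0],H[...,1],H[...,2]
hub,n=cen((abs(h-65)<25)&(s>80)&(v>50),(300,140,340,178)); st,n2=cen((v>120)&(s<80),(308,168,330,188))
hw,sw=ray(c,*hub,82),ray(c,*st,82); print('hub',hub,n,hw.round(1),'stripe',st,n2,sw.round(1),'yaw',np.arctan2(*(sw-hw)[1::-1]))
red,n3=cen(((h<10)|(h>170))&(s>120)&(v>40),(345,145,365,170)); print('red',red,n3,ray(c,*red,42).round(1))
P=np.array([ray(c,*cen((abs(h-23)<9)&(s>130)&(v>90),(a-9,b-9,a+9,b+9))[0],12) for a,b in((272,78),(388,101),(256,191),(362,211))]); print(P.round(1),P.mean(0).round(1))
for a,b in((0,1),(2,3)): print('dock yaw',np.arctan2(*(P[b]-P[a])[1::-1]))
E
```

```text
hub [319.79069767 158.98062016] 258 [555.5 176.7  82. ] stripe [319.19266055 177.14678899] 109 [555.8 162.9  82. ] yaw -1.5471063898010895
red [354.5        158.66666667] 12 [586.  171.6  42. ]
[[510.8 234.2  12. ]
 [614.6 220.6  12. ]
 [497.1 130.2  12. ]
 [601.1 116.6  12. ]] [555.9 175.4  12. ]
dock yaw -0.12970395844889787
dock yaw -0.1305274626488632
```

```bash
python3 -m handwheel '[{"hand":0.09,"x":0,"y":0.0375,"z":0,"spin":0},{"hand":0.09,"x":0,"y":0.0375,"z":-0.03,"spin":0},{"hand":0.09,"x":0,"y":0.0375,"z":-0.06,"spin":0},{"hand":0.09,"x":0,"y":0.0375,"z":-0.09,"spin":0},{"hand":0.09,"x":0,"y":0.0375,"z":-0.105,"spin":0},{"hand":0.09,"x":0,"y":0.0375,"z":-0.11,"spin":0},{"hand":0.09,"x":0,"y":0.0375,"z":-0.11,"spin":0},{"hand":0.09,"x":0,"y":0.0375,"z":-0.11,"spin":0}]'
```

```text
t: 6.68
eef_pos: [555.5, 176.4, 64.8]
tcp_rot: [-3.142, -0.001, 0.053]
ft_force: [-0.5, 0.5, 0.3]
opening: 0.951
```

```bash
python3 -m handwheel '[{"hand":0.056,"x":0,"y":0,"z":-0.001,"spin":0},{"hand":0.056,"x":0,"y":0,"z":-0.001,"spin":0},{"hand":0.056,"x":0,"y":0,"z":-0.001,"spin":0},{"hand":0.03,"x":0,"y":0,"z":-0.001,"spin":0},{"hand":0.03,"x":0,"y":0,"z":-0.001,"spin":0},{"hand":0.03,"x":0,"y":0,"z":-0.001,"spin":0},{"hand":0.03,"x":0,"y":0,"z":-0.001,"spin":0},{"hand":0.03,"x":0,"y":0,"z":-0.001,"spin":0}]'; python3 -c "
from cell import state;s=state();print(s['eef_pos'],s['moment'].round(3),s['ft_force'].round(1),s['opening'])"
```

```text
t: 7.35
eef_pos: [555.2, 176.9, 63.2]
tcp_rot: [-3.142, -0.001, 0.054]
ft_force: [0.5, -0.3, 1.8]
opening: 0.526
[555.16028044 176.89180984  63.21713893] [-0.086 -0.131 -0.006] [ 0.5 -0.3  1.8] 0.5259052933947707
```

```bash
python3 -m handwheel '[{"hand":0.03,"x":0,"y":0,"z":0,"spin":1},{"hand":0.03,"x":0,"y":0,"z":0.0003,"spin":2},{"hand":0.03,"x":0,"y":0,"z":0.0006,"spin":3},{"hand":0.03,"x":0,"y":0,"z":0.0009,"spin":4},{"hand":0.03,"x":0,"y":0,"z":0.0011,"spin":4},{"hand":0.03,"x":0,"y":0,"z":0.0011,"spin":4}]'; python3 -c "
from cell import state;s=state();print(s['eef_pos'],s['moment'].round(3),s['ft_force'].round(1),s['opening'])"
```

```text
t: 7.85
eef_pos: [554.9, 176.9, 64.2]
tcp_rot: [3.142, -0.0, 0.401]
ft_force: [0.9, -0.5, 1.1]
opening: 0.53
[554.94899084 176.86018062  64.23233111] [-0.055 -0.056  0.077] [ 0.9 -0.5  1.1] 0.5301593323101439
```

```bash
python3 -m handwheel '[{"hand":0.03,"x":0,"y":0,"z":0.0003,"spin":1},{"hand":0.03,"x":0,"y":0,"z":0.0006,"spin":2},{"hand":0.03,"x":0,"y":0,"z":0.0008,"spin":3},{"hand":0.03,"x":0,"y":0,"z":0.0011,"spin":4},{"hand":0.03,"x":0,"y":0,"z":0.0014,"spin":5},{"hand":0.03,"x":0,"y":0,"z":0.0017,"spin":6},{"hand":0.03,"x":0,"y":0,"z":0.002,"spin":7},{"hand":0.03,"x":0,"y":0,"z":0.0022,"spin":8},{"hand":0.03,"x":0,"y":0,"z":0.0022,"spin":8},{"hand":0.03,"x":0,"y":0,"z":0.0022,"spin":8}]'; python3 - <<'E'
from h import *
s=state();print(s['eef_pos'],s['moment'].round(3),s['ft_force'].round(1),s['opening'],s['tcp_rot'])
c=snap('wrist','w2.png');
E
```

```text
t: 8.68
eef_pos: [554.7, 176.8, 66.3]
tcp_rot: [-3.141, 0.0, 1.097]
ft_force: [-0.3, -1.3, 2.1]
opening: 0.53
[554.69563967 176.76056315  66.31029751] [-0.313  0.203  0.143] [-0.3 -1.3  2.1] 0.5300753353240727 [-3.14124737e+00  3.23482631e-04  1.09710860e+00]
```

View pics/w2.png

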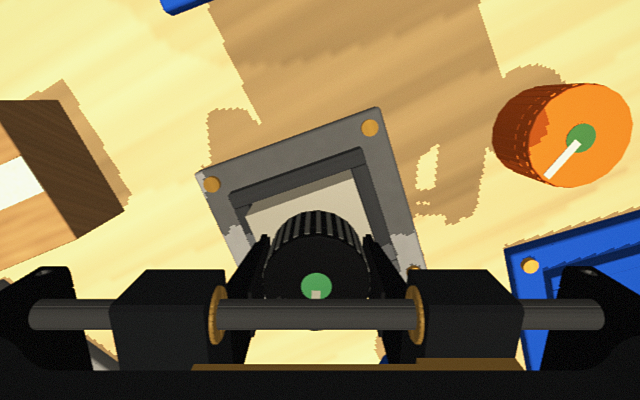

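The wrist view shows the stripe at (316,295), still pointing the same way relative to the jaws. So the cap turns with the gripper and the holder stays seated. About 0.37 rad remains.

```bash
python3 -m handwheel '[{"hand":0.03,"x":0,"y":0,"z":0.0003,"spin":1},{"hand":0.03,"x":0,"y":0,"z":0.0006,"spin":2},{"hand":0.03,"x":0,"y":0,"z":0.0008,"spin":3},{"hand":0.03,"x":0,"y":0,"z":0.0008,"spin":3},{"hand":0.03,"x":0,"y":0,"z":0.0008,"spin":3}]'; python3 -c "
from cell import state;s=state();print(s['eef_pos'],s['moment'].round(3),s['ft_force'].round(1),s['tcp_rot'])"
python3 -m handwheel '[{"hand":0.03,"x":0,"y":0,"z":0.0001,"spin":0.5},{"hand":0.03,"x":0,"y":0,"z":0.0003,"spin":1},{"hand":0.03,"x":0,"y":0,"z":0.0003,"spin":1}]'; python3 -c "
from cell import state;s=state();print(s['eef_pos'],s['moment'].round(3),s['ft_force'].round(1),s['tcp_rot'])"
```

```text
t: 9.15
eef_pos: [554.8, 176.8, 67.1]
tcp_rot: [-3.141, 0.0, 1.359]
ft_force: [-0.2, -1.6, 1.1]
opening: 0.524
[554.7732768  176.84859877  67.05672702] [-0.224  0.214  0.124] [-0.2 -1.6  1.1] [-3.14131066e+00  5.39221641e-05  1.35854655e+00]
t: 9.4
eef_pos: [554.8, 176.7, 67.5]
tcp_rot: [-3.141, 0.0, 1.448]
ft_force: [-0.6, -1.6, 1.9]
opening: 0.525
[554.83151845 176.74473398  67.4616572 ] [-0.316  0.281 -0.026] [-0.6 -1.6  1.9] [-3.14143168e+00  6.94950670e-05  1.44824845e+00]
```

```bash
python3 -m handwheel '[{"hand":0.03,"x":0,"y":0,"z":0.0002,"spin":0.6},{"hand":0.03,"x":0,"y":0,"z":0.0002,"spin":0.6},{"hand":0.03,"x":0,"y":0,"z":0.0002,"spin":0.6}]'; python3 -c "
from cell import state;s=state();print(s['eef_pos'],s['moment'].round(3),s['ft_force'].round(1),s['tcp_rot'])"
```

```text
t: 9.65
eef_pos: [555.2, 176.9, 68.2]
tcp_rot: [3.141, -0.0, 1.498]
ft_force: [-1.1, -1.7, 6.3]
opening: 0.525
[555.20058714 176.89457126  68.16822447] [-0.264  0.368  0.062] [-1.1 -1.7  6.3] [ 3.14066291e+00 -3.18838407e-04  1.49837688e+00]
```

Both the height and the upward force jumped (Fz 6.3 N), so the thread seems to have let go. I'll test this with a small lift.

```bash
python3 -m handwheel '[{"hand":0.03,"x":0,"y":0,"z":0.0007,"spin":0},{"hand":0.03,"x":0,"y":0,"z":0.0014,"spin":0},{"hand":0.03,"x":0,"y":0,"z":0.0014,"spin":0}]'; python3 -c "
from cell import state;s=state();print(s['eef_pos'],s['moment'].round(3),s['ft_force'].round(1),s['tcp_rot'])"
```

```text
t: 9.9
eef_pos: [555.3, 177.1, 69.2]
tcp_rot: [3.14, -0.001, 1.5]
ft_force: [2.1, 2.1, 0.5]
opening: 0.523
[555.33157239 177.14498818  69.24496717] [ 0.401 -0.309  0.07 ] [2.1 2.1 0.5] [ 3.14042026e+00 -7.05510875e-04  1.50049658e+00]
```

```bash
python3 -m handwheel '[{"hand":0.03,"x":0,"y":0,"z":0.001,"spin":0},{"hand":0.03,"x":0,"y":0,"z":0.002,"spin":0},{"hand":0.03,"x":0,"y":0,"z":0.003,"spin":0},{"hand":0.03,"x":0,"y":0,"z":0.003,"spin":0}]'; python3 - <<'E'
from h import *
s=state();print(s['eef_pos'],s['moment'].round(3),s['ft_force'].round(1),s['opening'])
c=snap('side','s3.png'); cv2.imwrite('pics/s3c.png',cv2.cvtColor(cv2.resize(c['img'][110:220,230:350],None,fx=5,fy=5,interpolation=2),cv2.COLOR_RGB2BGR))
E
```

```text
t: 10.23
eef_pos: [554.7, 176.8, 72.1]
tcp_rot: [-3.141, 0.0, 1.502]
ft_force: [-0.7, -0.7, -1.1]
opening: 0.526
[554.65409364 176.76209769  72.05966397] [ 0.038 -0.018 -0.006] [-0.7 -0.7 -1.1] 0.5255651578997759
```

View pics/s3c.png

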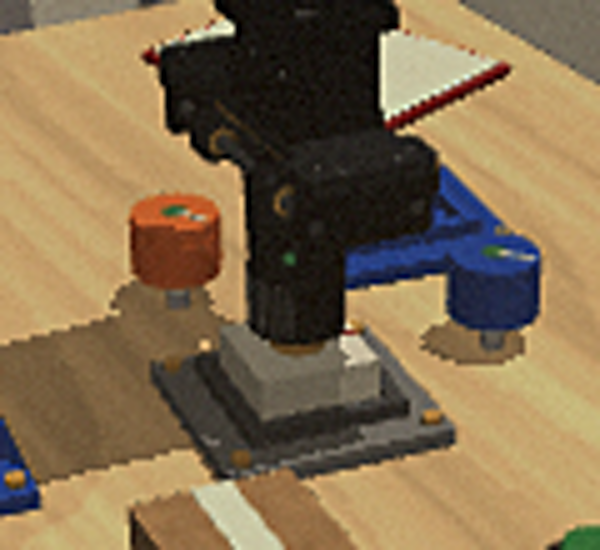

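The holder is seated, brass neck is visible under the raised cap at (290,348), and Fz is about −1 N, which is just the cap's weight. It's free, so I'll lift straight up 55 mm.

```bash
python3 -m handwheel '[{"hand":0.03,"x":0.0005,"y":0,"z":0.004,"spin":0},{"hand":0.03,"x":0.0005,"y":0,"z":0.01,"spin":0},{"hand":0.03,"x":0.0005,"y":0,"z":0.016,"spin":0},{"hand":0.03,"x":0.0005,"y":0,"z":0.022,"spin":0},{"hand":0.03,"x":0.0005,"y":0,"z":0.028,"spin":0},{"hand":0.03,"x":0.0005,"y":0,"z":0.034,"spin":0},{"hand":0.03,"x":0.0005,"y":0,"z":0.04,"spin":0},{"hand":0.03,"x":0.0005,"y":0,"z":0.046,"spin":0},{"hand":0.03,"x":0.0005,"y":0,"z":0.051,"spin":0},{"hand":0.03,"x":0.0005,"y":0,"z":0.055,"spin":0},{"hand":0.03,"x":0.0005,"y":0,"z":0.055,"spin":0},{"hand":0.03,"x":0.0005,"y":0,"z":0.055,"spin":0},{"hand":0.03,"x":0.0005,"y":0,"z":0.055,"spin":0},{"hand":0.03,"x":0.0005,"y":0,"z":0.055,"spin":0}]'; python3 - <<'E'
from h import *
s=state();print(s['eef_pos'],s['tcp_rot'],s['qvel'].round(3),s['ft_force'].round(1),s['opening'])
c=snap('side','s4.png'); cv2.imwrite('pics/s4c.png',cv2.cvtColor(cv2.resize(c['img'][90:290,230:450],None,fx=3.4,fy=3,interpolation=2),cv2.COLOR_RGB2BGR))
E
```

```text
t: 11.45
eef_pos: [555.3, 176.8, 126.7]
tcp_rot: [-3.141, 0.0, 1.503]
ft_force: [-0.1, 0.7, -0.4]
opening: 0.527
[555.26959369 176.79349899 126.73242919] [-3.14105197e+00  5.31184235e-05  1.50285433e+00] [-0.003 -0.    -0.003  0.001  0.001 -0.001] [-0.1  0.7 -0.4] 0.5271267006515208
```

View pics/s4c.png

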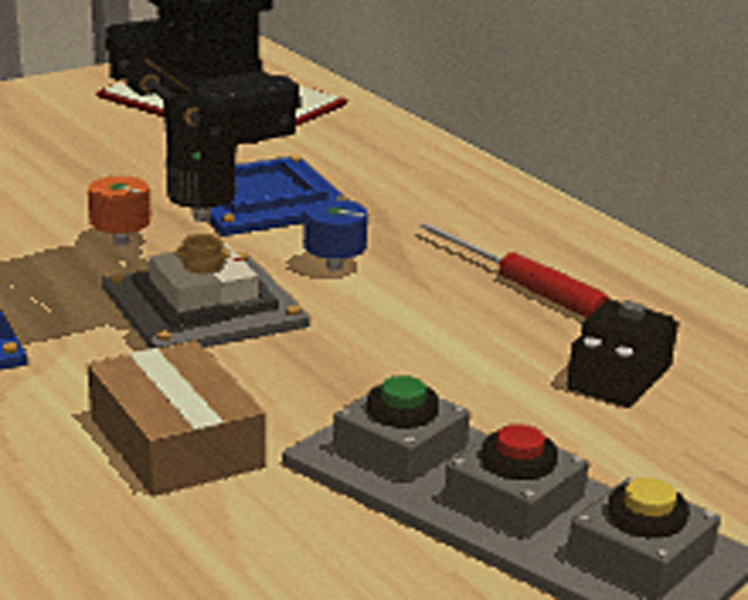

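The cap with its fuse is held above the open brass neck: fuse tip at about (203,217), neck mouth at (203,243), roughly 21 mm clear. All three buttons are out and nothing has been disturbed.

```bash
python3 -c "
from cell import job_done;print(job_done())"
```

```text
the job is handed in; nothing more can be done
None
```

The fuse holder is open and the job is handed in at about 11.5 s of robot time. `job_done()` gives no verdict, so the result rests on my own checks.

- **Buttons:** I pressed red fully in and let it out, then yellow. The side pictures showed each one flush with its collar when pressed. The last picture shows all three out, and green was never touched.
- **Unscrewing:** I turned the cap anticlockwise about 1.44 rad. I stopped when the height and upward force jumped (Fz 6.3 N), with the stripe within about 0.03 rad of the red mark.
- **Lift:** A small test lift showed only the cap's weight (about −1 N) with the holder still seated. I then lifted straight up to TCP z 127 mm.
- **Final state:** The cap is held upright and still at an opening of 0.527, which matches its 50 mm width. The fuse end is about 21–22 mm above the mouth by both arm travel and picture. The holder is in the dock and nothing on the bench looks disturbed.

**Checks that disagreed or went wrong:**
- **Red press:** the button reached its stop at TCP z of about 76 mm instead of the expected 72. The force briefly read 46.6 N there, through the fingertips. I backed off to about 20 N and pressed yellow to that same depth. The 40 N limit is stated for the arm and gripper body; I assumed the fingertips don't count.
- **Refused move:** one early move was rejected as invalid input because a key was missing. Nothing moved.

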